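Roll a vial into the code reader's V-rest

ROBOT

A 6-joint arm with a two-finger parallel gripper is mounted at the origin on the work surface. World frame = base frame: x ahead of the robot, y to its left, z up, the work surface at z = 0. Lengths are in m, angles in degrees, forces in N, time in s.
With the tool pointing down it reaches from about 0.3 to 0.75 m from the base axis. Payload 8.5 kg.
Tool frame: the origin (TCP) lies at the very end of the fingers, on their centre line; the grasp point (between the pads) lies 19 mm behind it; x points along the fingers, y is the direction in which the jaws open and shut, and the axes are right-handed (so a half turn about x gives the same grasp; the last joint's range is limited). The gripper opens to 85 mm and grips with 20 to 120 N. Pads are 22 mm wide; open, the fingers measure 114 mm over their backs; the gripper's body (76 mm by 85 mm) begins 54 mm behind the grasp point. The pads swing forward as they close: fully open they stand 13 mm farther back than shut.
Start: joints at [51.434, 21.807, 74.336, -0, 83.858, -12.336], TCP at [0.243, 0.493, 0.231] pointing down, gripper open.
Joint ranges: [-178.18, 178.18], [-50.72, 133.34], [12.68, 142.11], [-81.47, 261.47], [9.98, 163.14], [-165.26, 165.26]. Speed limits (degrees/s): [136.94, 136.94, 180, 180, 180, 180].

INTERFACE

Orientations are given as a 3x3 rotation matrix whose columns are the frame's x, y, z axes.
In Python, from rig import sensors, cams, env gives the robot as it stands.
- The arm moves only by the shell command python3 -m crank 'ROWS' [FORCE]. ROWS is a JSON object of lists of equal length, an entry for each row: "hand": the closure in counts, from 0 (fully open) to 255 (shut); "translation": the shift along the tool's x, y, z in m, a list of three; "dr": the turn, a rotation vector about the tool's x, y, z in rad, a list of three. A call has 1 to 5 rows; each row is the pose to reach, as a shift and turn from the pose commanded when the call began, along the tool's axes at that moment; what a row does not reach only later rows make up. A row lasts 1/10 s, in which the tool goes at most 50 mm and 8.59 degrees, less where a joint would pass 70% of its speed; a pose out of reach is approached as far as the arm can. A call with a gripper value outside its range is refused whole. The fingers move at their own pace and stop on an object; FORCE is the grip in N (left out, the last holds). Time passes only in rows, so rows that repeat a pose let the fingers close. It gives the time, the measured TCP pose, the force and the opening at its end, in the units of the state.
- sensors.observe(): the state, without advancing time (a new reading comes with each control period).
- cams.get_image(name): name is "side" or "top" or "wrist"; returns (picture, depth): 480x640x3 uint8, blue, green, red; 480x640 float32, m along the optical axis (not along the pixel's ray), 0 where there is no reading.
- cams.calibration(name): a dict with "vertical_fov" (degrees; the focal length in pixels is half the picture's height over the tangent of half this angle, whatever the lens; pixels are square), "cx", "cy" (the principal point, pixels), "distortion" ([k1, k2, p1, p2, k3] as OpenCV has them; the pictures are not rectified), "extrinsics" (4x4, takes a point from camera to world coordinates). Camera axes: x right, y down, z forward; pixel columns grow to the right and rows downward; lengths in m; the calibration is good to about 2 mm. A picture is of the moment at which its call begins: read the wrist's pose just before it. calibration takes no time and is no camera call; for the wrist camera it gives the pose at the moment of the call.
- env.close_job(): hands the job in, once; it reports no verdict.
The state is a dict: "time_s": time; "q": joint angles; "qvel": joint speeds; "joint_efforts": joint torques, N m; "position": TCP position; "tool_rot": TCP orientation; "ft_force": force on the tool from outside, world axes, zero at the start; "wrist_torque": the same for the moment, N m; "grip_width": finger opening in m.
Only numpy, scipy, OpenCV 4.12 (cv2) and the standard library are available. Lean on these libraries where they do the work, as an engineer would, in place of code of your own. Each camera call takes 0.05 s, during which the arm holds its last target. There are 200 camera calls.

TASK

Without picking it up, push the lying vial sideways so that it rolls along the bench and up the ramp into the groove of the metal V-rest; then push it along the groove until its base is up against the code reader. Do not press on it hard, and leave the standing bottles where they are.

Things in the scene. Friction and masses are not known exactly. Their poses are not given: they have to be found in the camera images.
- vial: Amber vial with white cap, a plain cylinder 28 mm across and 100 mm long (cap as thick as body), about 60 g, lying on the bench left or right of the V-rest, up to 0.3 rad off parallel to its groove. Origin on its axis at mid-length, 14 mm above the bench at first. x axis: along it from cap (-x, robot's side) to base; y and z turn as it rolls. It rolls easily and stops soon when no longer pushed.
- vial_cap (a point): Centre of the flat end of the vial's cap, 50 mm from the vial's origin along its -x.
- vial_base (a point): Centre of the vial's flat base, 50 mm from the vial's origin along its +x.
- rest: Fixed dark steel V-rest with a code reader at its far end. Origin at bench level under the middle of the groove; x along the groove towards the reader, z up. The groove is 140 mm long (x -70 to +70 mm), open at the -x end. The vial settled in it has its axis at y = 0, 19 mm above the bench, and slides easily along it. Reader: grey block, x +70 to +125 mm, y +-35 mm, 44 mm high.
- stop (a point): Centre of the reader's upright face at the groove's end (rest frame x = +70 mm, y = 0, z = 19 mm), which the vial's base must come up against.
- groove (a point): Bottom of the groove at its middle, 1 mm above the rest's origin. Across the rest, alike on both sides: a plane ramp rises from the bench at y = +-61 mm to a sharp crest 12 mm high at y = +-13 mm, then the groove's wall falls to this point.
- wash_bottle: Large white bottle standing on the bench on the other side of the V-rest from the vial, diameter 64 mm, 100 mm high. Origin at the centre of its underside. Leave it alone.
- amber_bottle: Small amber bottle standing beyond the V-rest, diameter 38 mm, 62 mm high. Origin at the centre of its underside. Leave it alone.
- white_bottle: Small white bottle with a red cap standing beyond the V-rest, diameter 38 mm, 62 mm high. Origin at the centre of its underside. Leave it alone.
Not all that is in view belongs to the job. There is more than one size of the vial; the one meant has the size given above.

How it is judged (in metres and radians):
On the way, in this order (a step that is already met when the one before it is completed fails the run):
1. the vial is on the ramp beside the groove ((y of vial in the frame of rest above 0.016 m or y of vial in the frame of rest below -0.016 m) and y of vial in the frame of rest between -0.06 and 0.06 m and z of vial in the frame of rest above 0.0165 m), for 0.02 s.
2. the vial lies in the groove (y of vial in the frame of rest between -0.004 and 0.004 m and z of vial in the frame of rest between 0.016 and 0.0225 m and angle between the x axis of vial and the x axis of rest, either way round below 0.06 rad), for 0.2 s.
At the end, for the whole second after the job is handed in: The vial lies at rest in the groove: its axis within 4 mm of the groove's middle, 16 to 22.5 mm above the bench and within 0.06 rad of the groove's direction, its base within 4 mm of the reader's face. The three bottles are within 20 mm of where they stood (all of step 2 and x of vial_base in the frame of rest between 0.066 and 0.072 m and linear speed of vial below 0.01 m/s and distance of each of wash_bottle, amber_bottle, white_bottle from where it was at the start of the episode below 0.02 m); the robot touches nothing.
It fails at once if the vial is lifted (its axis more than 37 mm above the bench anywhere, or more than 21 mm while it is clear of the rest's ramps) (height (world z) of vial above 0.037 m or ((y of vial in the frame of rest above 0.08 m or y of vial in the frame of rest below -0.08 m) and height (world z) of vial above 0.021 m)).
It fails at once if the vial is tipped by more than 0.4 rad (angle between vial's own x axis and vertical below 1.17 rad).
It fails at once if the fingers press on the vial with more than 40 N (contact force between the fingers and vial above 40 N).
It fails at once if a standing bottle is moved by more than 20 mm or tipped (distance of any of wash_bottle, amber_bottle, white_bottle from where it was at the start of the episode above 0.02 m or angle between any of wash_bottle, amber_bottle, white_bottle's own z axis and vertical above 0.3 rad).
It also fails if it takes over 54 s, if anything falls off the work surface, if the arm or the gripper's body presses on something with over 40 N, if the wrist force passes 120 N, or if a joint passes its speed limit or range.

## Working session

There is one attempt and no reset: what is moved stays moved. The work goes in short steps, Python scripts to look and compute and a shell command to move; the robot and the scene stay as the last step left them, time stands still between calls to the robot, and variables do not carry over. Pictures are saved under pics/ and viewed, about 8 in all and at most 12, crops included, and the job is handed in when it is done.

```bash
ls; mkdir -p pics; python3 - <<'E'
from rig import sensors,cams
import cv2,numpy as np
s=sensors.observe();print(s['time_s'],s['position'],np.round(s['tool_rot'],3).tolist(),s['grip_width'])
for n in ('top','side'):
    im,d=cams.get_image(n);cv2.imwrite(f'pics/{n}0.png',im);np.save(f'pics/{n}0.npy',d)
    c=cams.calibration(n);print(n,c['vertical_fov'],c['cx'],c['cy'],c['distortion'],np.round(c['extrinsics'],3).tolist())
E
```

```text
pics
0.0 [0.24288313 0.49312612 0.23069335] [[-0.001, 0.442, 0.897], [-0.001, 0.897, -0.442], [-1.0, -0.001, -0.0]] 0.08558539099306482
top 47.1928367463152 325.24622342756174 236.26688551036227 [-0.03748566  0.          0.          0.          0.        ] [[-0.025, -0.996, 0.084, 0.477], [-1.0, 0.026, 0.007, -0.01], [-0.009, -0.084, -0.996, 0.961], [0.0, 0.0, 0.0, 1.0]]
side 56.15735202931771 318.21143438215165 239.53863332134412 [-0.09507095  0.          0.          0.          0.        ] [[0.818, -0.347, 0.458, 0.21], [-0.575, -0.46, 0.677, -0.476], [-0.024, -0.817, -0.576, 0.455], [0.0, 0.0, 0.0, 1.0]]
```

View pics/top0.png

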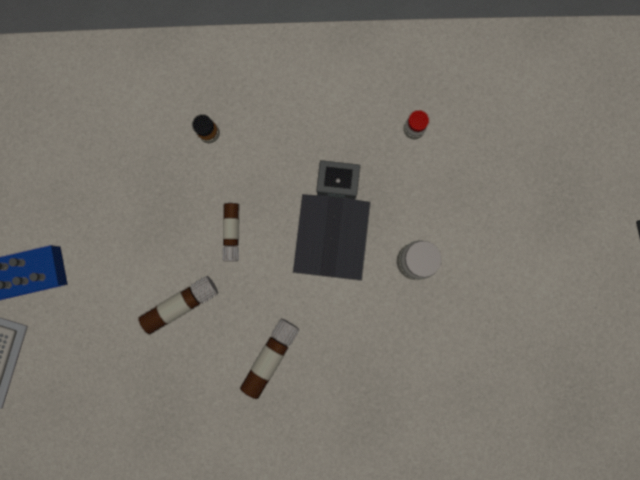

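View pics/side0.png

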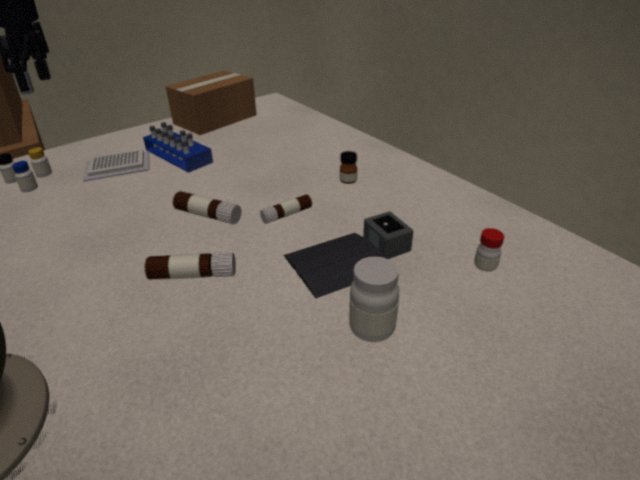

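Top view: three lying vials could be taken for the target: (231,232), (178,305) and (269,358). The first is about 58 px long (about 100 mm), the other two about 87 px (about 150 mm). I choose (231,232), whose cap is on the robot's side. The rest is at (332,236), the reader at (339,178), the wash bottle at (420,259), the amber bottle at (206,128) and the red-capped bottle at (417,123). Next I measure and take one close crop.

```bash
cat > h.py <<'E'
import cv2,numpy as np
from rig import sensors,cams
def K(c):
    f=240/np.tan(np.radians(c['vertical_fov']/2));return np.array([[f,0,c['cx']],[0,f,c['cy']],[0,0,1]])
def ray(c,uv,z):
    "pixels -> world points on plane z"
    p=cv2.undistortPoints(np.array(uv,float).reshape(-1,1,2),K(c),np.array(c['distortion'])).reshape(-1,2)
    E=np.array(c['extrinsics']);d=np.c_[p,np.ones(len(p))]@E[:3,:3].T;o=E[:3,3]
    return o+d*((z-o[2])/d[:,2])[:,None]
def blob(m):
    n,l,s,_=cv2.connectedComponentsWithStats(m.astype(np.uint8));i=1+np.argmax(s[1:,4]);return (l==i).astype(np.uint8)
def vial_top(im,box):
    "brown/white vs bench inside box; returns mask"
    x0,y0,x1,y1=box;hsv=cv2.cvtColor(im,cv2.COLOR_BGR2HSV).astype(int)
    m=np.zeros(im.shape[:2],np.uint8)
    brown=(hsv[...,1]>120)&(hsv[...,2]>25);light=hsv[...,2]>150
    m[y0:y1,x0:x1]=(brown|light)[y0:y1,x0:x1];return m
E
python3 - <<'E'
from h import *
im=cv2.imread('pics/top0.png');c=cams.calibration('top')
g=cv2.cvtColor(im,cv2.COLOR_BGR2GRAY)
m=np.zeros_like(g);m[196:285,285:380]=(g<75)[196:285,285:380];m=blob(m)
ct=max(cv2.findContours(m,0,1)[0],key=cv2.contourArea)
ap=cv2.approxPolyDP(cv2.convexHull(ct),5,True).reshape(-1,2);print(ap.tolist());print(np.round(ray(c,ap,0),4).tolist())
hsv=cv2.cvtColor(im,cv2.COLOR_BGR2HSV)
print([im[r,231].tolist() for r in range(198,268,4)]); print([im[232,x].tolist() for x in range(218,246,2)])
print('reader',[im[r,338].tolist() for r in range(184,202,2)])
cv2.imwrite('pics/crop.png',cv2.resize(im[150:290,190:390],None,fx=4,fy=4,interpolation=cv2.INTER_CUBIC))
E
```

```text
[[369, 202], [360, 279], [293, 271], [302, 196]]
[[0.6167, -0.0821, 0.0], [0.4818, -0.0621, 0.0], [0.4987, 0.0544, 0.0], [0.6305, 0.0358, 0.0]]
[[116, 125, 130], [84, 92, 99], [18, 38, 62], [19, 36, 62], [19, 34, 61], [77, 89, 99], [118, 131, 134], [117, 130, 133], [115, 129, 132], [116, 130, 133], [83, 96, 103], [14, 30, 54], [73, 77, 84], [110, 114, 118], [108, 112, 116], [108, 111, 113], [113, 122, 127], [116, 125, 131]]
[[115, 125, 129], [118, 127, 133], [111, 121, 126], [102, 114, 116], [111, 125, 128], [119, 133, 135], [116, 130, 131], [113, 127, 130], [105, 117, 120], [91, 102, 106], [86, 95, 98], [113, 121, 126], [115, 123, 129], [115, 124, 131]]
reader [[28, 30, 29], [31, 30, 29], [65, 67, 67], [72, 73, 73], [67, 68, 67], [51, 51, 49], [47, 48, 44], [44, 42, 41], [40, 38, 38]]
```

View pics/crop.png

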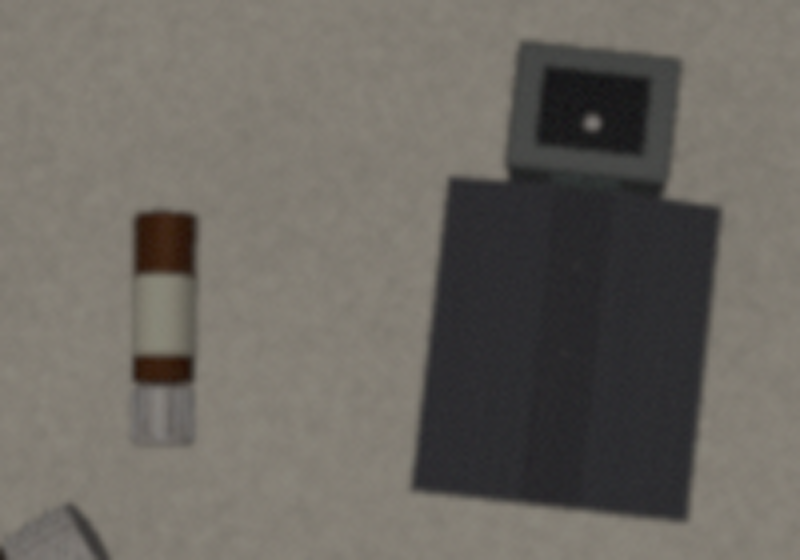

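The crop shows the short vial at crop (165,330), brown base up and cap at the bottom. The rest's corners are at crop (450,178), (720,207), (687,520) and (413,490).

```bash
python3 - <<'E'
from h import *
c=cams.calibration('top')
P=ray(c,[[302.5,194.5],[370,202],[361.7,280],[293.2,272.5]],0)[:,:2]
o=P.mean(0);ex=(P[0]+P[1]-P[2]-P[3]);yaw=np.arctan2(ex[1],ex[0])
print('rest o',o.round(4),'yaw deg',np.degrees(yaw), 'lens',np.linalg.norm(P[0]-P[3]),np.linalg.norm(P[0]-P[1]))
ey=P[0]+P[3]-P[1]-P[2];print('yaw from y',np.degrees(np.arctan2(-ey[0],ey[1])))
R=np.array([[np.cos(yaw),-np.sin(yaw)],[np.sin(yaw),np.cos(yaw)]])
def px(x,y):return [190+x/4,150+y/4]
V=ray(c,[px(165,211),px(163,445),px(134,330),px(197,330)],.014)[:,:2]
print('vial base,cap,l,r world',V.round(4).tolist(),'rest frame',((V-o)@R).round(4).tolist(),np.linalg.norm(V[0]-V[1]))
for n,p in dict(small=(178,305),big=(269,358)).items():
    w=ray(c,[p],.014)[0,:2];print(n,((w-o)@R).round(3),w.round(3))
np.savez('rest.npz',o=o,yaw=yaw,R=R)
t=np.array(sensors.observe()['position'][:2])
for y in (.19,.2):
    w=o+R@[.005,y];print('target',w)
E
```

```text
rest o [ 0.5565 -0.015 ] yaw deg -7.913251717554076 lens 0.13850060687612378 0.11991818287661396
yaw from y -7.798769107604045
vial base,cap,l,r world [[0.6198, 0.1588], [0.5178, 0.1608], [0.568, 0.1729], [0.5673, 0.1454]] rest frame [[0.0388, 0.1809], [-0.0625, 0.1688], [-0.0144, 0.1876], [-0.0113, 0.1604]] 0.10195753986390911
small [-0.147  0.25 ] [0.445 0.253]
big [-0.219  0.083] [0.351 0.097]
target [0.58757565 0.17252773]
target [0.58895239 0.18243251]
```

```bash
python3 -m crank '{"hand":[130,130,130,130,130],"translation":[[0,-0.01,0.04],[0.01,-0.022,0.083],[0.02,-0.034,0.126],[0.035,-0.046,0.17],[0.05,-0.058,0.213]],"dr":[[0.125,0,0],[0.25,0,0],[0.375,0,0],[0.5,0,0],[0.625,0,0]]}' 40
python3 - <<'E'
from h import *
s=sensors.observe();r=np.load('rest.npz');T=np.array(s['tool_rot']);p=np.array(s['position'])
w=np.r_[r['o']+r['R']@[-.012,.216],.06]
print(p,(T.T@(w-p)).round(4),'yaw',np.degrees(np.arctan2(T[1,1],T[0,1])))
E
```

```text
time_s: 0.6
position: [0.4096, 0.3457, 0.1807]
tool_rot: [[-0.0, 0.886, 0.464], [-0.0, 0.464, -0.886], [-1.0, -0.0, -0.0]]
ft_force: [0.5, 1.1, 0.0]
grip_width: 0.0419
[0.40955471 0.34573599 0.18071368] [0.1207 0.0785 0.205 ] yaw 27.66961883073894
```

```bash
python3 -m crank '{"hand":[130,130,130,130,130],"translation":[[0.02,0.016,0.041],[0.045,0.032,0.082],[0.07,0.048,0.123],[0.09,0.064,0.164],[0.1,0.0785,0.205]],"dr":[[0.124,0,0],[0.248,0,0],[0.372,0,0],[0.496,0,0],[0.62,0,0]]}'
python3 -m crank '{"hand":[130,130],"translation":[[0.02,0,0],[0.03,0,0]],"dr":[[0,0,0],[0,0,0]]}'
cat > where.py <<'E'
from h import *
s=sensors.observe();r=np.load('rest.npz');T=np.array(s['tool_rot']);p=np.array(s['position'])
print('t',s['time_s'],'tool in rest',((p[:2]-r['o'])@r['R']).round(4),'z',p[2].round(4),'yaw err',(np.degrees(np.arctan2(T[1,1],T[0,1])-r['yaw'])).round(2),'F',np.round(s['ft_force'],1),'w',round(s['grip_width'],4))
E
python3 where.py; python3 - <<'E'
from h import *
a,_=cams.get_image('side');b,_=cams.get_image('top')
cv2.imwrite('pics/a1.png',np.vstack([cv2.resize(a[130:260,150:400],None,fx=2.2,fy=2.2),cv2.resize(b[150:290,140:390],None,fx=2.2,fy=2.2)]))
E
```

```text
time_s: 1.1
position: [0.5743, 0.2013, 0.0789]
tool_rot: [[-0.004, 0.991, -0.137], [-0.0, -0.137, -0.991], [-1.0, -0.003, 0.001]]
ft_force: [0.8, 0.3, 0.1]
grip_width: 0.0416
time_s: 1.3
position: [0.5737, 0.2018, 0.0492]
tool_rot: [[-0.003, 0.991, -0.133], [-0.0, -0.133, -0.991], [-1.0, -0.003, 0.001]]
ft_force: [-0.1, -0.3, -0.8]
grip_width: 0.0416
t 1.3 tool in rest [-0.0128  0.2171] z 0.0492 yaw err 0.25 F [-0.1 -0.3 -0.8] w 0.0416
```

View pics/a1.png

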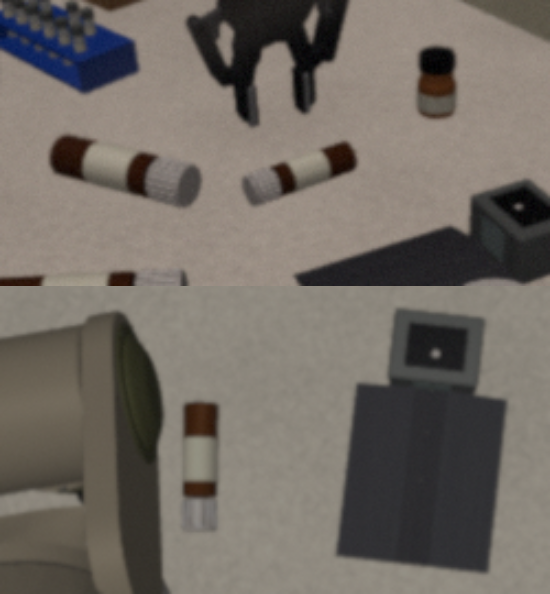

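```bash
python3 -m crank '{"hand":[130,130,130],"translation":[[0.025,0,0],[0.043,0,0],[0.043,0,0]],"dr":[[0,0,0],[0,0,0],[0,0,0]]}'
python3 where.py
python3 -m crank '{"hand":[130,130,130,130,130],"translation":[[0,0,0.004],[0,0,0.008],[0,0,0.012],[0,0,0.016],[0,0,0.02]],"dr":[[0,0,0],[0,0,0],[0,0,0],[0,0,0],[0,0,0]]}' ; python3 where.py
python3 - <<'E'
from h import *
a,_=cams.get_image('side');b,_=cams.get_image('top')
cv2.imwrite('pics/a2.png',np.vstack([cv2.resize(a[130:260,150:400],None,fx=2.2,fy=2.2),cv2.resize(b[150:290,140:390],None,fx=2.2,fy=2.2)]))
E
```

```text
time_s: 1.7
position: [0.5724, 0.2037, 0.0073]
tool_rot: [[-0.003, 0.992, -0.13], [-0.0, -0.13, -0.992], [-1.0, -0.003, 0.001]]
ft_force: [0.3, -0.1, -0.7]
grip_width: 0.0419
t 1.7 tool in rest [-0.0143  0.2188] z 0.0073 yaw err 0.45 F [ 0.3 -0.1 -0.7] w 0.0419
time_s: 2.2
position: [0.5714, 0.1827, 0.0088]
tool_rot: [[0.001, 0.991, -0.132], [0.0, -0.132, -0.991], [-1.0, 0.001, -0.0]]
ft_force: [0.1, -0.2, 0.4]
grip_width: 0.0416
t 2.2 tool in rest [-0.0124  0.1978] z 0.0088 yaw err 0.34 F [ 0.1 -0.2  0.4] w 0.0416
```

View pics/a2.png

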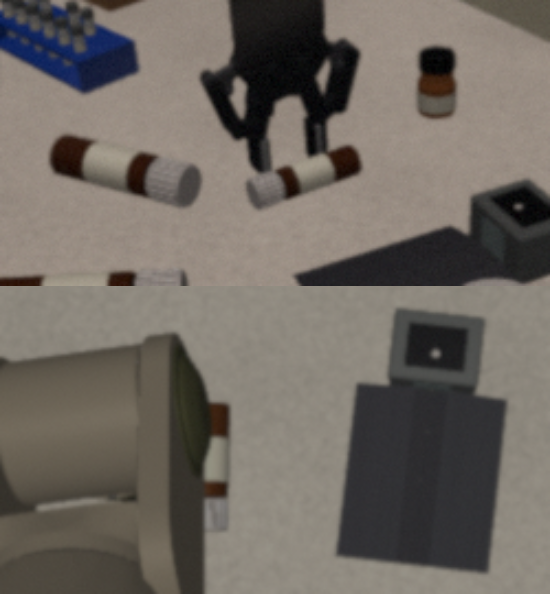

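```bash
for i in 1; do :; done
python3 -m crank '{"hand":[130,130,130,130,130],"translation":[[0,0,0.005],[0,0,0.01],[0,0,0.015],[0,0,0.02],[0,0,0.025]],"dr":[[0,0,0],[0,0,0],[0,0,0],[0,0,0],[0,0,0]]}' | grep -E 'pos|force'
python3 -m crank '{"hand":[130,130,130,130,130],"translation":[[0,0,0.005],[0,0,0.01],[0,0,0.015],[0,0,0.02],[0,0,0.025]],"dr":[[0,0,0],[0,0,0],[0,0,0],[0,0,0],[0,0,0]]}' | grep -E 'pos|force'
python3 -m crank '{"hand":[130,130,130,130,130],"translation":[[0,0,0.005],[0,0,0.01],[0,0,0.015],[0,0,0.02],[0,0,0.025]],"dr":[[0,0,0],[0,0,0],[0,0,0],[0,0,0],[0,0,0]]}' | grep -E 'pos|force'
python3 -m crank '{"hand":[130,130,130,130],"translation":[[0,0,0.005],[0,0,0.01],[0,0,0.014],[0,0,0.018]],"dr":[[0,0,0],[0,0,0],[0,0,0],[0,0,0]]}' | grep -E 'pos|force'
python3 where.py
python3 - <<'E'
from h import *
a,_=cams.get_image('side');b,_=cams.get_image('top')
cv2.imwrite('pics/a3.png',np.vstack([cv2.resize(a[150:300,200:450],None,fx=2.2,fy=2.2),cv2.resize(b[150:290,190:390],None,fx=2.75,fy=2)]))
E
```

```text
position: [0.5679, 0.1578, 0.0083]
ft_force: [-0.0, 0.3, -0.2]
position: [0.5647, 0.1331, 0.0083]
ft_force: [-0.1, -0.2, 0.2]
position: [0.5614, 0.1083, 0.0083]
ft_force: [-0.6, 0.7, 0.6]
position: [0.559, 0.0905, 0.0083]
ft_force: [-0.7, -0.1, 0.1]
t 4.2 tool in rest [-0.012   0.1049] z 0.0083 yaw err 0.35 F [-0.7 -0.1  0.1] w 0.0417
```

View pics/a3.png

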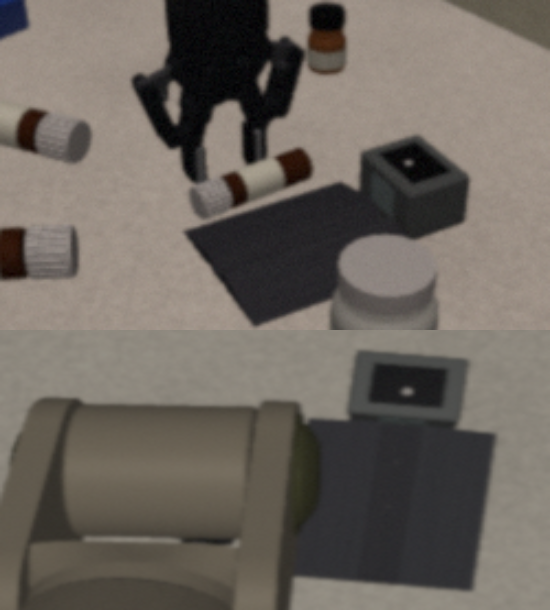

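```bash
python3 -m crank '{"hand":[130,130,130,130,130],"translation":[[0,0,0.005],[0,0,0.01],[0,0,0.015],[0,0,0.02],[0,0,0.025]],"dr":[[0,0,0],[0,0,0],[0,0,0],[0,0,0],[0,0,0]]}' | grep -E 'pos|force'
python3 -m crank '{"hand":[130,130,130,130,130],"translation":[[-0.0005,0,0.004],[-0.001,0,0.008],[-0.002,0,0.012],[-0.003,0,0.016],[-0.004,0,0.02]],"dr":[[0,0,0],[0,0,0],[0,0,0],[0,0,0],[0,0,0]]}' | grep -E 'pos|force'
python3 -m crank '{"hand":[130,130,130,130,130],"translation":[[-0.0004,0,0.002],[-0.0008,0,0.004],[-0.0012,0,0.006],[-0.0016,0,0.008],[-0.002,0,0.01]],"dr":[[0,0,0],[0,0,0],[0,0,0],[0,0,0],[0,0,0]]}' | grep -E 'pos|force'
python3 where.py
python3 - <<'E'
from h import *
a,_=cams.get_image('side')
cv2.imwrite('pics/a4.png',cv2.resize(a[160:300,230:430],None,fx=3.5,fy=3.5))
E
```

```text
position: [0.5559, 0.0657, 0.0084]
ft_force: [-0.5, 1.0, 1.5]
position: [0.5531, 0.046, 0.0125]
ft_force: [1.2, 1.0, 0.4]
position: [0.5518, 0.0363, 0.0143]
ft_force: [0.6, 0.7, 0.5]
t 5.8 tool in rest [-0.0117  0.0501] z 0.0143 yaw err 0.36 F [0.6 0.7 0.5] w 0.042
```

View pics/a4.png

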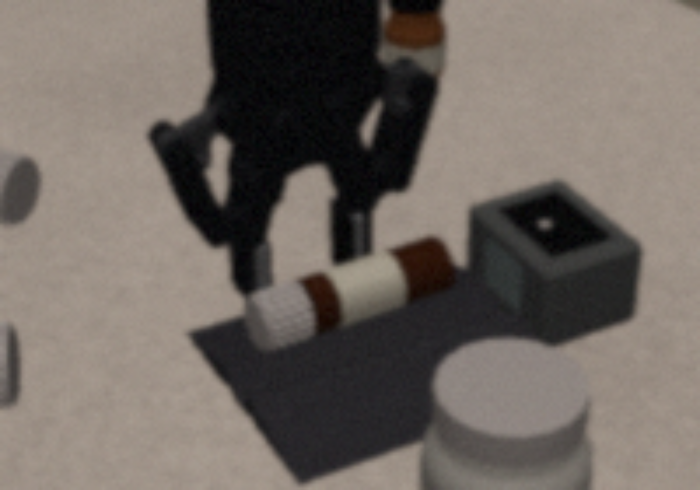

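The vial is on the ramp, square to the fingers, with its cap at crop (265,320). I continue slowly over the crest.

```bash
python3 -m crank '{"hand":[130,130,130,130,130],"translation":[[-0.0004,0,0.002],[-0.0008,0,0.004],[-0.0012,0,0.006],[-0.0016,0,0.008],[-0.002,0,0.01]],"dr":[[0,0,0],[0,0,0],[0,0,0],[0,0,0],[0,0,0]]}' | grep -E 'pos|force'
python3 -m crank '{"hand":[130,130,130,130,130],"translation":[[0,0,0.001],[0,0,0.002],[0,0,0.003],[0,0,0.004],[0,0,0.005]],"dr":[[0,0,0],[0,0,0],[0,0,0],[0,0,0],[0,0,0]]}' | grep -E 'pos|force'
python3 where.py
python3 - <<'E'
from h import *
a,_=cams.get_image('side')
cv2.imwrite('pics/a5.png',cv2.resize(a[160:300,230:430],None,fx=3.5,fy=3.5))
E
```

```text
position: [0.5504, 0.0262, 0.0163]
ft_force: [0.1, -0.5, -0.0]
position: [0.5499, 0.0214, 0.0163]
ft_force: [0.5, -0.2, 0.1]
t 6.85 tool in rest [-0.0116  0.0351] z 0.0163 yaw err 0.35 F [ 0.5 -0.2  0.1] w 0.0418
```

View pics/a5.png

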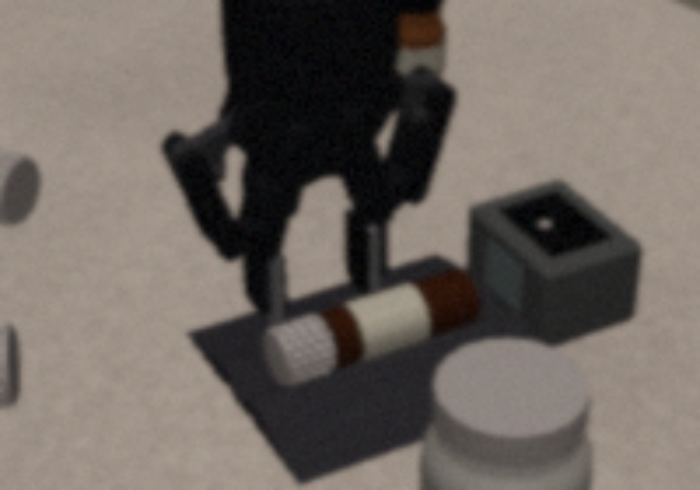

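The vial looks to have left the fingers and dropped into the groove, with its cap face at crop (283,357). I back off and lift clear, then measure it.

```bash
python3 -m crank '{"hand":[130,130,130,130,130],"translation":[[0,0,-0.015],[-0.01,0,-0.05],[-0.045,0,-0.08],[-0.08,0,-0.11],[-0.08,0,-0.14]],"dr":[[0,0,0],[0,0,0],[0,0,0],[0,0,0],[0,0,0]]}' | grep -E 'pos|force'
python3 -m crank '{"hand":[200,255,255],"translation":[[0,0,0],[0,0,0],[0,0,0]],"dr":[[0,0,0],[0,0,0],[0,0,0]]}' | grep -E 'pos|force|grip'
cat > vt.py <<'E'
from h import *
r=np.load('rest.npz');b,_=cams.get_image('top');c=cams.calibration('top')
hsv=cv2.cvtColor(b,cv2.COLOR_BGR2HSV).astype(int);m=np.zeros(b.shape[:2],np.uint8)
s=(slice(196,300),slice(305,360));m[s]=((hsv[...,1]>110)|(hsv[...,2]>85))[s]
m=cv2.morphologyEx(m,cv2.MORPH_CLOSE,np.ones((3,3)))
m=blob(m);ct=max(cv2.findContours(m,0,1)[0],key=cv2.contourArea)
bx=cv2.minAreaRect(ct);P=cv2.boxPoints(bx);w=ray(c,P,.019)[:,:2];print(bx,((w-r['o'])@r['R']).round(4).tolist())
cv2.imwrite('pics/v_%d.png'%(sensors.observe()['time_s']*100),np.hstack([cv2.resize(b[150:300,270:400],None,fx=3,fy=3),cv2.resize(m[150:300,270:400]*120,None,fx=3,fy=3)[...,None].repeat(3,2)]))
E
python3 where.py;python3 vt.py; ls pics
```

```text
position: [0.5702, 0.163, 0.1011]
ft_force: [0.8, -0.2, -0.6]
position: [0.5679, 0.1599, 0.0957]
ft_force: [-0.1, -0.3, -0.1]
grip_width: 0.0001
t 7.7 tool in rest [-0.0128  0.1748] z 0.0957 yaw err 0.33 F [-0.1 -0.3 -0.1] w 0.0001
((332.0, 286.5), (25.0, 54.0), 90.0) [[-0.0698, 0.0384], [-0.0594, -0.0534], [-0.1017, -0.058], [-0.1121, 0.0335]]
a1.png
a2.png
a3.png
a4.png
a5.png
crop.png
side0.npy
side0.png
top0.npy
top0.png
v_775.png
```

View pics/v_775.png

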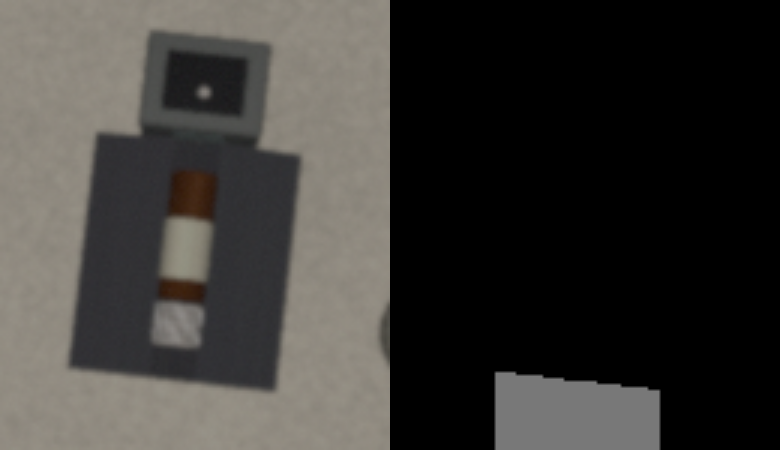

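The vial lies in the groove, with its base at crop (194,170) and its cap end at crop (177,347). Next I work out the push along the groove.

```bash
python3 - <<'E'
from h import *
c=cams.calibration('top');r=np.load('rest.npz')
w=ray(c,[[270+194/3,150+170/3],[270+177/3,150+347/3]],.019)[:,:2];print('base,cap',((w-r['o'])@r['R']).round(4).tolist())
s=sensors.observe();T=np.array(s['tool_rot']);p=np.array(s['position']);print(p)
cap=((w[1]-r['o'])@r['R'])[0]
for z in (.096,.019):
    print((T.T@(np.r_[r['o']+r['R']@[cap-.04,0],z]-p)).round(4))
E
```

```text
base,cap [[0.0513, 0.0009], [-0.051, -0.0008]]
[0.56799367 0.15966892 0.09575526]
[-1.000e-04 -7.930e-02  1.742e-01]
[ 0.0769 -0.0792  0.1741]
```

```bash
python3 -m crank '{"hand":[255,255,255,255,255],"translation":[[0,-0.016,0.035],[0,-0.032,0.07],[0,-0.048,0.105],[0,-0.064,0.14],[0,-0.079,0.174]],"dr":[[0,0,0],[0,0,0],[0,0,0],[0,0,0],[0,0,0]]}' | grep -E 'pos|force'
python3 -m crank '{"hand":[255,255,255,255],"translation":[[0.03,0,0],[0.06,0,0],[0.077,0,0],[0.077,0,0]],"dr":[[0,0,0],[0,0,0],[0,0,0],[0,0,0]]}' | grep -E 'pos|force'
python3 where.py
```

```text
position: [0.4657, -0.0035, 0.0962]
ft_force: [0.5, -0.7, 0.2]
position: [0.4658, -0.0023, 0.0176]
ft_force: [0.1, -0.2, 0.6]
t 8.65 tool in rest [-0.0916  0.0001] z 0.0176 yaw err 0.25 F [ 0.1 -0.2  0.6] w -0.0002
```

```bash
python3 -m crank '{"hand":[255,255,255,255,255],"translation":[[0,0.004,0],[0,0.008,0],[0,0.012,0],[0,0.016,0],[0,0.02,0]],"dr":[[0,0,0],[0,0,0],[0,0,0],[0,0,0],[0,0,0]]}' | grep -E 'force'
python3 -m crank '{"hand":[255,255,255,255,255],"translation":[[0,0.003,0],[0,0.006,0],[0,0.009,0],[0,0.012,0],[0,0.015,0]],"dr":[[0,0,0],[0,0,0],[0,0,0],[0,0,0],[0,0,0]]}' | grep -E 'force'
python3 where.py
python3 - <<'E'
from h import *
b,_=cams.get_image('top');a,_=cams.get_image('side')
cv2.imwrite('pics/p1.png',np.hstack([cv2.resize(b[150:300,270:400],None,fx=3,fy=3),cv2.resize(a[180:310,270:385],(390,450))]))
E
```

```text
ft_force: [0.0, 1.0, 0.3]
ft_force: [-1.3, -0.4, -0.3]
t 9.65 tool in rest [-0.0552  0.001 ] z 0.0193 yaw err 0.35 F [-1.3 -0.4 -0.3] w -0.0002
```

View pics/p1.png

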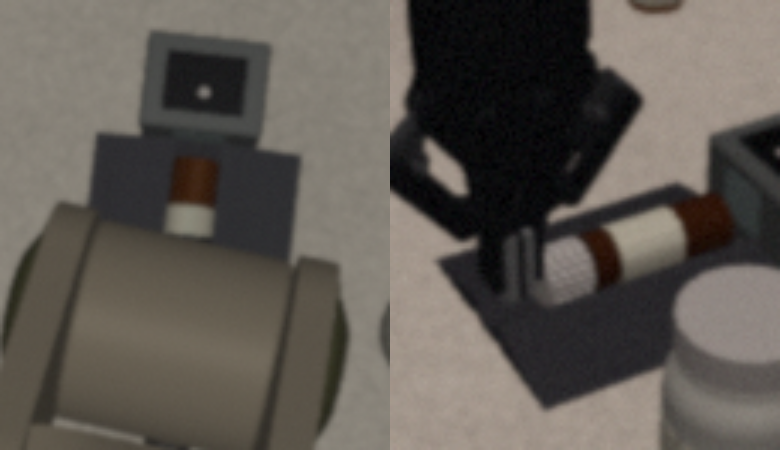

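The fingers are on the cap, and the base has moved to crop (197,156), about 11 mm short of the reader. From here I go in small steps and watch the force.

```bash
python3 -m crank '{"hand":[255,255,255,255,255],"translation":[[0,0.0015,0],[0,0.003,0],[0,0.0045,0],[0,0.006,0],[0,0.0075,0]],"dr":[[0,0,0],[0,0,0],[0,0,0],[0,0,0],[0,0,0]]}' | grep -E 'force'
for k in 1; do python3 -m crank '{"hand":[255,255],"translation":[[0,0.0005,0],[0,0.001,0]],"dr":[[0,0,0],[0,0,0]]}' | grep -E 'force'; done
python3 where.py
python3 -m crank '{"hand":[255,255],"translation":[[0,0.0005,0],[0,0.001,0]],"dr":[[0,0,0],[0,0,0]]}' | grep -E 'force'
python3 where.py
```

```text
ft_force: [-0.0, 0.1, -0.3]
ft_force: [-1.1, -0.4, -0.1]
t 10.45 tool in rest [-0.0468  0.001 ] z 0.0193 yaw err 0.35 F [-1.1 -0.4 -0.1] w 0.0001
ft_force: [-0.2, -0.2, -0.7]
t 10.65 tool in rest [-0.0459  0.001 ] z 0.0193 yaw err 0.35 F [-0.2 -0.2 -0.7] w 0.0001
```

```bash
python3 -m crank '{"hand":[255,255],"translation":[[0,0.0005,0],[0,0.001,0]],"dr":[[0,0,0],[0,0,0]]}' | grep -E 'force'
python3 where.py
python3 -m crank '{"hand":[255,255],"translation":[[0,0.0005,0],[0,0.0008,0]],"dr":[[0,0,0],[0,0,0]]}' | grep -E 'force'
python3 where.py
```

```text
ft_force: [0.0, -0.4, -0.7]
t 10.85 tool in rest [-0.0448  0.001 ] z 0.0193 yaw err 0.35 F [ 0.  -0.4 -0.7] w -0.0
ft_force: [-0.4, -0.2, -0.3]
t 11.05 tool in rest [-0.044  0.001] z 0.0193 yaw err 0.35 F [-0.4 -0.2 -0.3] w 0.0003
```

```bash
python3 -m crank '{"hand":[255,255],"translation":[[0,0.0003,0],[0,0.0006,0]],"dr":[[0,0,0],[0,0,0]]}' | grep -E 'force'
python3 where.py
```

```text
ft_force: [-1.3, 0.5, -0.7]
t 11.25 tool in rest [-0.0434  0.001 ] z 0.0193 yaw err 0.35 F [-1.3  0.5 -0.7] w -0.0004
```

```bash
python3 -m crank '{"hand":[255,255],"translation":[[0,0.0003,0],[0,0.0006,0]],"dr":[[0,0,0],[0,0,0]]}' | grep -E 'force'
python3 where.py
```

```text
ft_force: [0.2, 0.8, -0.3]
t 11.45 tool in rest [-0.0429  0.001 ] z 0.0193 yaw err 0.35 F [ 0.2  0.8 -0.3] w 0.0
```

```bash
python3 - <<'E'
from h import *
b,_=cams.get_image('top');a,_=cams.get_image('side')
cv2.imwrite('pics/p2.png',np.hstack([cv2.resize(b[150:300,270:400],None,fx=3,fy=3),cv2.resize(a[180:310,270:385],(390,450))]))
E
```

```text
(no output)
```

View pics/p2.png

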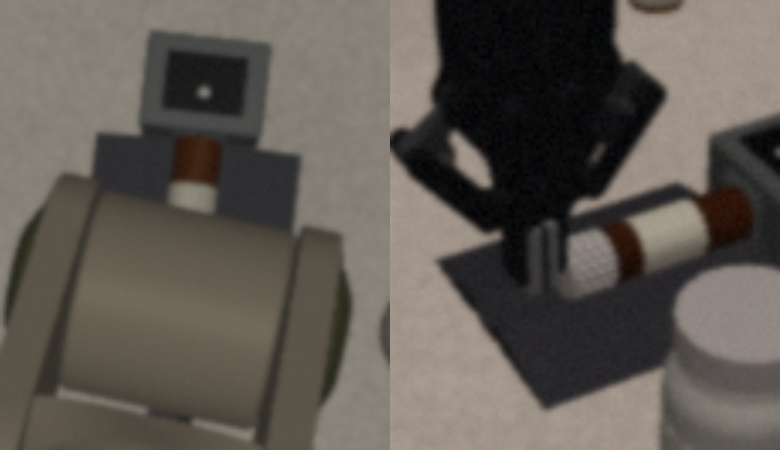

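The base is at crop (197,137), right at the reader's front edge. A few more half-millimetre steps should show contact.

```bash
python3 -m crank '{"hand":[255,255],"translation":[[0,0.0003,0],[0,0.0006,0]],"dr":[[0,0,0],[0,0,0]]}' | grep -E 'force'
python3 where.py
```

```text
ft_force: [-0.6, -0.1, 0.2]
t 11.75 tool in rest [-0.0423  0.001 ] z 0.0193 yaw err 0.35 F [-0.6 -0.1  0.2] w 0.0
```

```bash
python3 -m crank '{"hand":[255,255],"translation":[[0,0.0003,0],[0,0.0006,0]],"dr":[[0,0,0],[0,0,0]]}' | grep -E 'force'
python3 where.py
```

```text
ft_force: [-3.4, 0.2, 1.6]
t 11.95 tool in rest [-0.0422  0.0011] z 0.0193 yaw err 0.36 F [-3.4  0.2  1.6] w -0.0
```

```bash
python3 -m crank '{"hand":[255,255],"translation":[[0,0.0003,0],[0,0.0006,0]],"dr":[[0,0,0],[0,0,0]]}' | grep -E 'force'
python3 where.py
```

```text
ft_force: [-6.2, 0.5, 3.7]
t 12.15 tool in rest [-0.0421  0.0011] z 0.0192 yaw err 0.36 F [-6.2  0.5  3.7] w 0.0001
```

Contact: the force rises while the tool stays put. I back off straight, lift away, and verify.

```bash
python3 -m crank '{"hand":[255,255,255,255,255],"translation":[[0,-0.002,0],[0,-0.008,0],[0,-0.02,0],[0,-0.04,0],[-0.02,-0.05,0]],"dr":[[0,0,0],[0,0,0],[0,0,0],[0,0,0],[0,0,0]]}' | grep -E 'force'
python3 -m crank '{"hand":[255,255,255,255,255],"translation":[[-0.04,0,0],[-0.08,0,0],[-0.1,0,-0.04],[-0.1,0,-0.08],[-0.1,0,-0.12]],"dr":[[0,0,0],[0,0,0],[0,0,0],[0,0,0],[0,0,0]]}' | grep -E 'force'
python3 -m crank '{"hand":[255,255,255,255,255],"translation":[[0,0,-0.04],[0,0,-0.07],[0,0,-0.07],[0,0,-0.07],[0,0,-0.07]],"dr":[[0,0,0],[0,0,0],[0,0,0],[0,0,0],[0,0,0]]}' | grep -E 'force'
python3 where.py
python3 - <<'E'
from h import *
b,_=cams.get_image('top');a,_=cams.get_image('side')
cv2.imwrite('pics/p3.png',np.hstack([cv2.resize(b[150:300,270:400],None,fx=3,fy=3),cv2.resize(a[180:310,270:385],(390,450))]))
cv2.imwrite('pics/top_end.png',b);o=cv2.imread('pics/top0.png')
for n,(x,y) in dict(wash=(420,259),amber=(206,128),white=(417,123)).items():
    t=o[y-22:y+23,x-22:x+23];q=cv2.matchTemplate(b[y-40:y+41,x-40:x+41],t,cv2.TM_CCOEFF_NORMED);_,v,_,l=cv2.minMaxLoc(q);print(n,v,l[0]-18,l[1]-18)
E
```

```text
ft_force: [1.1, 0.0, 0.2]
ft_force: [-0.1, -1.0, 0.0]
ft_force: [0.5, -0.6, 0.0]
t 13.65 tool in rest [-0.0922  0.19  ] z 0.1393 yaw err 0.3 F [ 0.5 -0.6  0. ] w -0.0005
wash 0.9982646107673645 0 0
amber 0.9992164373397827 0 0
white 0.9989950656890869 0 0
```

View pics/p3.png

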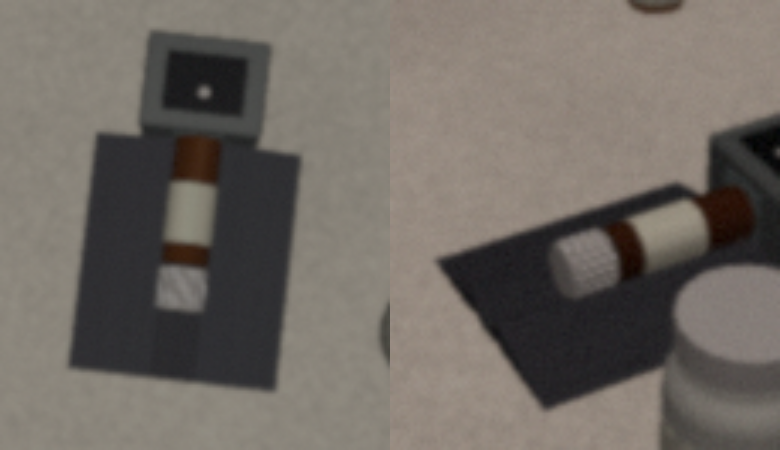

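The vial lies in the groove with its base at crop (197,136), against the reader. It moved about 35 crop px, or roughly 20 mm, which agrees with the gap I measured.

```bash
python3 -c "
from rig import env;print(env.close_job())"
```

```text
the job is handed in; nothing more can be done
None
```

The vial is in the V-rest's groove with its base against the code reader, and the job is handed in; no verdict is given.

I used the half-open fingers to roll the 100 mm vial across the bench, up the ramp and over the crest. Then I pushed it about 20 mm along the groove with the fingers shut. I stopped when the force rose to about 7 N while the tool stayed put, and backed the gripper clear.

**Final checks:**
- **Position:** in the last pictures the vial lies straight in the groove. Its base is at about x = 70 mm, as far as the pictures and 2 mm calibration can tell.
- **Bottles:** all three matched their starting positions with 0 px shift.
- **Time:** it took about 14 s of the 54 s allowed.

**Failed or differing checks:**
- My automatic search for the vial in the groove picked up the bench instead, so I read the vial's ends by eye.
- The reader contact came about 2 mm later in tool travel than I had estimated, within that error.

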